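Draw the die insert with a threaded puller

ROBOT

A 6-joint arm with a two-finger parallel gripper is mounted at the origin on a cart in front of the work surface, level with it; the furniture and walls round the work are solid. World frame = base frame: x ahead of the robot, y to its left, z up, the work surface at z = 0. Lengths are in m, angles in rad, forces in N, time in s.
With the tool pointing down it reaches from about 0.325 to 0.9 m from the base axis. Payload 6.1 kg.
Tool frame: the origin (TCP) lies midway between the tips of the shut fingers; the grasp point (between the pads) lies 19 mm behind it; z points along the fingers, x is the direction in which the jaws open and shut, and the axes are right-handed (so a half turn about z gives the same grasp; the last joint's range is limited). The gripper opens to 87 mm and grips with 3 to 60 N. Pads are 19 mm wide; open, the fingers measure 117 mm over their backs; the gripper's body (75 mm by 190 mm) begins 51 mm behind the grasp point.
Start: joints at [1.149, 0.22, 1.526, -0, 1.395, -0.126], TCP at [0.182, 0.598, 0.223] pointing down, gripper open.
Joint ranges: [-2.98, 2.98], [-0.91, 2.08], [0.09, 2.57], [-1.24, 4.39], [0.2, 2.65], [-2.68, 2.68]. Speed limits (rad/s): [2.57, 2.57, 3.01, 3.14, 3.14, 3.14].

INTERFACE

Orientations are given as a unit quaternion [w, x, y, z].
In Python, from workcell import ctrl gives the robot as it stands.
- The arm moves only by the tool send_rows, never from a script. Its argument "increments" is a list of rows, each a list of 7 numbers: the shift along the world's x, y, z in m, then the turn, a rotation vector about the world's x, y, z in rad, then the gripper command: -1 is shut, 1 is fully open, values between are in proportion. A call has 1 to 5 rows; each row shifts and turns the pose as measured when the row begins; what a row does not reach is not made up. A row lasts 1/8 s, in which the tool goes at most 62.5 mm and 10.7 degrees, less where a joint would pass 70% of its speed; a pose out of reach is approached as far as the arm can. A call is refused whole if a number of a shift passes 0.0625 or a number of a turn 0.188, either way. A call with a gripper value outside its range is refused whole. The fingers move at their own pace and stop on an object; "newtons" is the grip in N (left out, the last holds). Time passes only in rows, so rows that do not move let the fingers close. It gives the time, the measured TCP pose, the force and the opening at its end, in the units of the state.
- ctrl.get_obs(): the state, without advancing time (a new reading comes with each control period).
- ctrl.grab_frame(name): name is "side" or "top" or "wrist"; returns a dict with "img" (384x512x3 uint8, red, green, blue), "fov_y" (degrees; the focal length in pixels is half the picture's height over the tangent of half this angle, whatever the lens; pixels are square), "cx", "cy" (the principal point, pixels), "k1" (the pictures are not rectified: a ray, as slopes to the right and down, at radius r is drawn at 1 + k1 r^2 times it, then the intrinsics apply), "view" (4x4, takes a point from world to camera coordinates). Camera axes: x right, y down, z forward; pixel columns grow to the right and rows downward; lengths in m; the calibration is good to about 2 mm. A picture is of the moment at which its call begins. There is no depth.
- ctrl.job_done(): hands the job in, once; it reports no verdict.
The state is a dict: "clock": time; "joints": joint angles; "joint_vel": joint speeds; "tau": joint torques, N m; "tcp_pos": TCP position; "tcp_rot": TCP orientation; "ft_force": force on the tool from outside, world axes, zero at the start; "moment": the same for the moment, N m; "width": finger opening in m.
Only numpy, scipy, OpenCV 4.12 (cv2) and the standard library are available. Lean on these libraries where they do the work, as an engineer would, in place of code of your own. Each camera call takes 0.05 s, during which the arm holds its last target.

TASK

The die insert sits flush in its steel bolster with nothing to grip. Take the round-knobbed puller from the wooden stand, thread it into the tapped hole in the die's back until its collar is home, draw the die straight up out of the bolster and stand it upright in the cork-floored tray, with the puller left screwed in. Do not drop it, and leave everything else where it is.

Things in the scene. Friction and masses are not known exactly. Their poses are not given: they have to be found in the camera images.
- bolster: fixed dark steel block, 92 x 92 mm, its top 54 mm above the bench, on a bolted foot 84 x 164 x 14 mm. A vertical 49.5 mm square pocket, 40 mm deep, opens in the middle of its top. Origin: centre of the underside; z up, x and y along the block's sides. Spring plungers in the pocket wall press on the die: it takes 10 to 15 N, its weight included, to draw it
- die: bright steel square die insert, 48 x 48 x 40 mm, 0.4 to 0.6 kg, seated in the bolster's pocket with 0.75 mm play all round, its top flush with the bolster's. Origin: centre of its underside; z up. In the middle of its top is a blind tapped hole, 26 mm wide and 29 mm deep, with a coarse two-start right-hand thread of 20 mm lead, 17 mm clear between the ridges
- die_top (a point): centre of the die's top face, on the axis of the tapped hole, 40 mm above the die's origin. The thread starts are not marked: where they catch has to be felt
- puller: steel rod, 112 mm long, 0.26 kg, upright. Origin: centre of its lower end; z along the rod to the knob. From below: a tapered pilot nose 15.6 mm wide, 11 mm long; a coarse two-start right-hand thread, 23 mm over the ridges; a collar at z = 26 to 34 mm, 34 mm wide; an 18 mm stem; a dark fluted round knob, 40 mm wide, at z = 78 to 112 mm. It hangs by its collar in one of the stand's two holes
- knob (a point): centre of the puller's knob, on its axis, 95 mm above the puller's lower end: the place to grip
- collar (a point): centre of the underside of the puller's collar, 26 mm above its lower end. Let down into the die, the rod stops with this 4 to 14 mm above the die's top, its thread resting on the die's, depending on how it is turned; turned clockwise (seen from above) it then screws down 20 mm per turn until the collar is tight on the die's top, and then carries the die
- tool_stand: fixed dark wooden block, 64 x 150 x 52 mm, with two 28 mm holes, 30 mm deep, 40 mm either side of its centre along its y. Origin: centre of the underside, z up. One hole holds the puller, the other the drift; which is which varies
- drift: plain steel drift, 84 mm long, 23 mm wide at the top and without a knob, hanging by its collar in the other hole of the stand; to be left there. Origin: centre of its lower end
- die_tray: fixed shallow wooden tray, 150 x 150 mm outside and 18 mm high, 8 mm walls, cork floor 8 mm above the bench. Origin: centre of the underside, z up, x and y along its sides
- tray_floor (a point): centre of the tray's cork floor, 8 mm above the tray's origin
- chasing_hammer: bystander: hammer with a wooden handle, 218 mm, lying behind the bolster. Origin: centre of its underside
- caliper: bystander: vernier caliper, 195 mm, lying on the bench. Origin: centre of its underside
- end_nippers: bystander: red-handled nippers, 155 mm, lying on the bench. Origin: centre of its underside
- sanding_stick: bystander: flat sanding stick, 200 mm, lying on the bench. Origin: centre of its underside
There are look-alikes about, which are no part of the job. Leave any green look-alike of the puller alone.

How it is judged:
By the outcome, as a careful person would: the job done as asked, in the order asked, and still so for the second after the job is handed in, with the robot touching nothing.
It also fails if it takes over 72 s, if anything falls off the work surface, if the arm or the gripper's body presses on something with over 40 N, if the wrist force passes 120 N, or if a joint passes its speed limit or range.

## Working session

There is one attempt and no reset: what is moved stays moved. The work goes in short steps, Python scripts to look and compute and a tool call to move; the robot and the scene stay as the last step left them, time stands still between calls to the robot, and variables do not carry over. Pictures are saved under pics/ and viewed, and the job is handed in when it is done.

Besides the shell and the picture viewer there is one more tool, called after "Request:" as name(argument=value, ...) on one line, values as JSON. send_rows: Moves the arm, as the interface text tells. Its arguments: {"type":"object","properties":{"increments":{"type":"array"},"newtons":{"type":"number"}},"required":["increments"]}

```bash
ls; mkdir -p pics; cat > h.py <<'E'
import numpy as np, cv2
from workcell import ctrl
def K(f):
    F=f["img"].shape[0]/2/np.tan(np.radians(f["fov_y"])/2)
    return F
def proj(f,P):
    P=np.atleast_2d(P); V=np.array(f["view"]); c=P@V[:3,:3].T+V[:3,3]
    s=c[:,:2]/c[:,2:]; r2=(s**2).sum(1,keepdims=True)
    s=s*(1+f["k1"]*r2); return s*K(f)+[f["cx"],f["cy"]]
def ray(f,uv):
    d=(np.array(uv,float)-[f["cx"],f["cy"]])/K(f); s=d.copy()
    for _ in range(30): s=d/(1+f["k1"]*(s@s))
    V=np.array(f["view"]); R=V[:3,:3]; o=-R.T@V[:3,3]
    return o,R.T@np.array([s[0],s[1],1])
def at_z(f,uv,z):
    o,d=ray(f,uv); return o+d*(z-o[2])/d[2]
def tri(fs,uvs):
    A=np.zeros((3,3));b=np.zeros(3)
    for f,uv in zip(fs,uvs):
        o,d=ray(f,uv); d/=np.linalg.norm(d); M=np.eye(3)-np.outer(d,d); A+=M;b+=M@o
    return np.linalg.solve(A,b)
def save(f,n,box=None,s=1.5):
    im=f["img"][:,:,::-1]
    if box: im=im[box[1]:box[3],box[0]:box[2]]
    cv2.imwrite("pics/"+n,cv2.resize(im,None,fx=s,fy=s,interpolation=cv2.INTER_CUBIC))
E
python3 - <<'E'
from h import *
import pickle
print(ctrl.get_obs())
for n in ["side","top","wrist"]:
    f=ctrl.grab_frame(n); save(f,n+"0.png"); pickle.dump(f,open(n+"0.pkl","wb"))
    print(n,f["fov_y"],f["cx"],f["cy"],f["k1"],np.round(f["view"],3).tolist())
E
```

```text
pics
{'clock': 0.0, 'joints': array([ 1.14891342e+00,  2.21209063e-01,  1.52758780e+00,  5.83075300e-06,
        1.39469289e+00, -1.26135896e-01]), 'joint_vel': array([ 1.81274739e-03, -3.19460306e-04, -8.43538599e-06, -1.32676488e-03,
       -5.18649881e-05, -1.97814737e-03]), 'tau': array([-1.49786410e-03, -4.94627202e+01, -3.87369955e+01,  6.98070042e-02,
        5.71646215e-02, -9.55043038e-05]), 'tcp_pos': array([0.18193221, 0.59730117, 0.22146016]), 'tcp_rot': array([ 4.61707784e-04,  8.03571505e-01,  5.95207473e-01, -8.28603587e-04]), 'ft_force': array([ 0.01015238, -0.23434062,  0.61452604]), 'moment': array([-0.01709659, -0.08634705,  0.08368474]), 'width': 0.08702312600964104}
side 48.65973395435211 252.35526622370534 195.91061352897148 -0.02401311219926891 [[-0.975, -0.221, 0.01, 0.543], [-0.094, 0.373, -0.923, 0.087], [0.2, -0.901, -0.384, 1.289], [0.0, 0.0, 0.0, 1.0]]
top 47.102642291656935 260.3002080973471 202.08654922304473 -0.04266073919956672 [[-0.041, -0.999, 0.002, 0.107], [-0.978, 0.039, -0.205, 0.55], [0.205, -0.011, -0.979, 1.24], [0.0, 0.0, 0.0, 1.0]]
wrist 70.12612898097304 257.92727788524223 194.9225824456029 -0.06638474095134016 [[0.293, 0.956, -0.003, -0.624], [0.913, -0.278, 0.299, -0.035], [0.285, -0.091, -0.954, 0.393], [0.0, 0.0, 0.0, 1.0]]
```

View pics/side0.png

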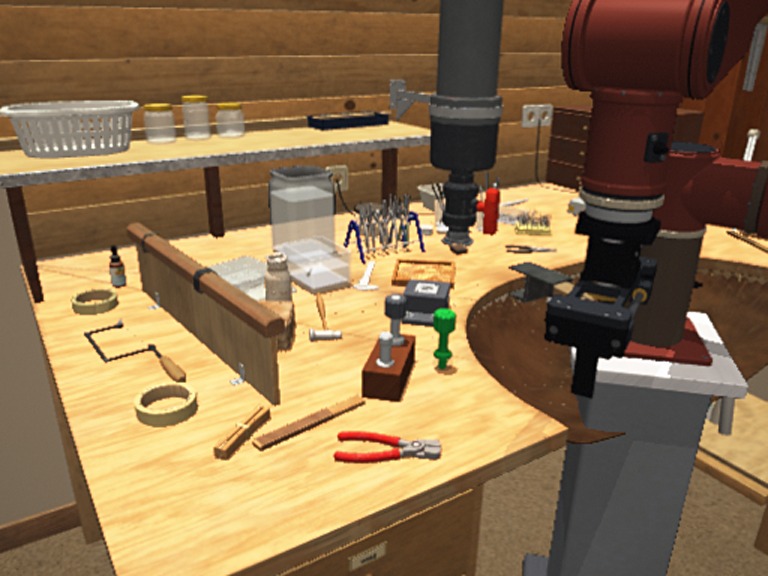

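View pics/top0.png

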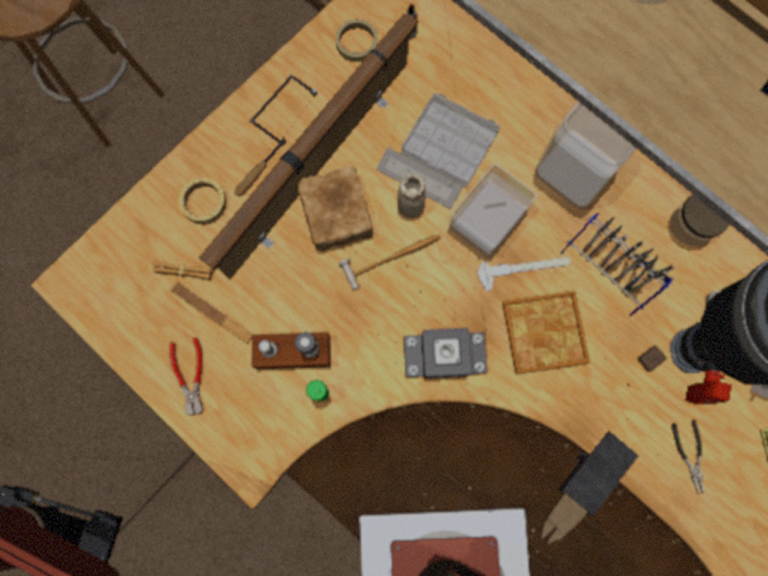

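View pics/wrist0.png

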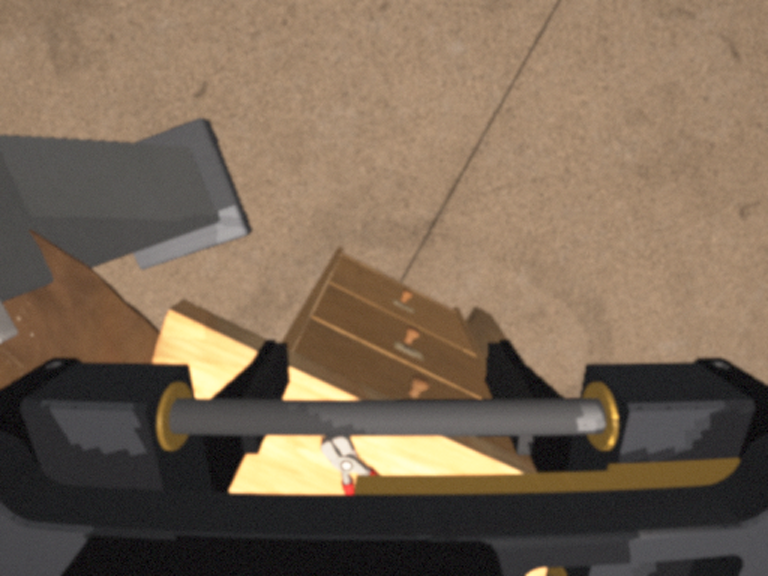

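```bash
python3 - <<'E'
from h import *
import pickle
t=pickle.load(open("top0.pkl","rb"));s=pickle.load(open("side0.pkl","rb"))
save(t,"t1.png",(160,190,330,280),4.5)
save(t,"t2.png",(260,180,400,270),5)
save(s,"s1.png",(230,165,330,275),5)
E
```

```text
(no output)
```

View pics/t1.png

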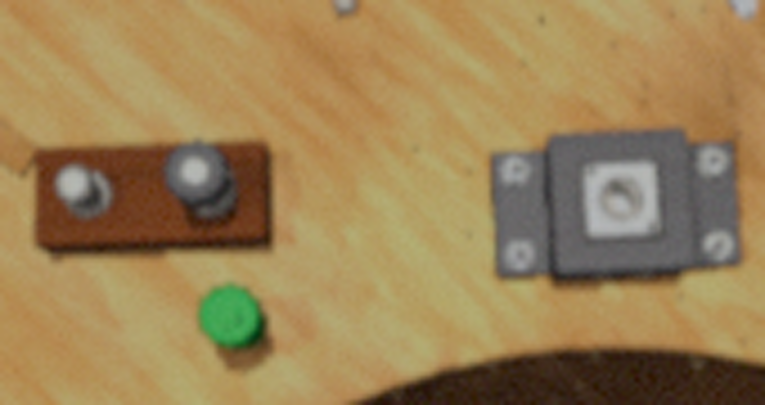

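View pics/t2.png

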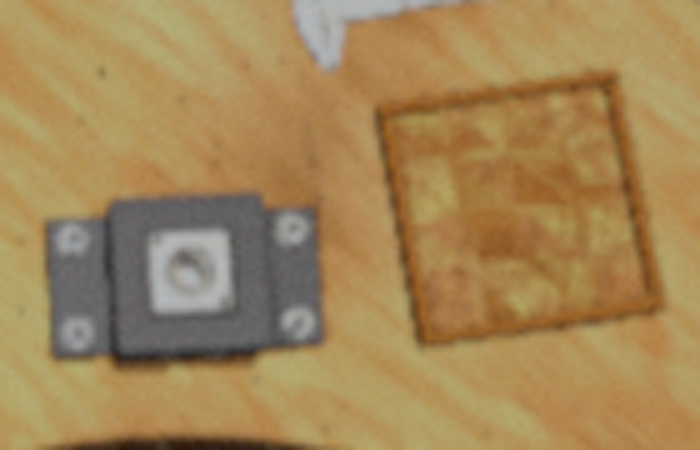

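View pics/s1.png

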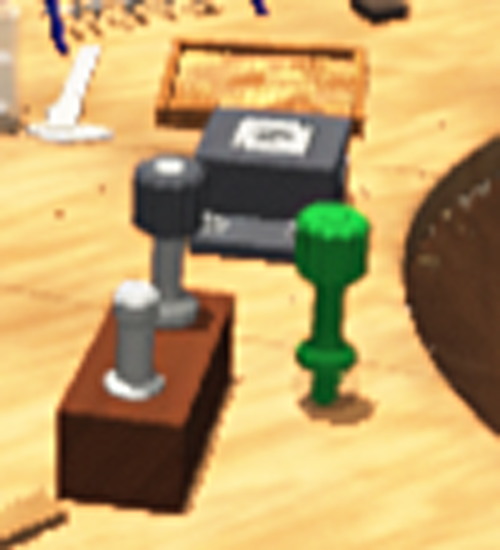

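```bash
python3 - <<'E'
from h import *
import pickle
t=pickle.load(open("top0.pkl","rb"));s=pickle.load(open("side0.pkl","rb"))
T1=lambda x,y:np.array([160+(x+.5)/4.5-.5,190+(y+.5)/4.5-.5])
T2=lambda x,y:np.array([260+(x+.5)/5-.5,180+(y+.5)/5-.5])
S1=lambda x,y:np.array([230+(x+.5)/5-.5,165+(y+.5)/5-.5])
p=lambda n,v:print(n,np.round(v,4))
p("knob top138",at_z(t,T1(197,175),.138))
p("knob side top",at_z(s,S1(171,167),.138))
p("tri knob",tri([t,s],[T1(197,175),S1(171,167)]))
p("drift top",at_z(t,T1(74,184),.11))
p("green",at_z(t,T1(231,318),.112)); p("green tri",tri([t,s],[T1(231,316),S1(333,218)]))
c=[at_z(t,T1(*q),.054) for q in [(583,162),(657,160),(662,237),(588,241)]]
for q in c:p("die c",q)
p("die mean",np.mean(c,0)); p("hole",at_z(t,T1(622,199),.054))
p("hole side",at_z(s,S1(272,133),.054))
b=[at_z(t,T2(*q),.054) for q in [(107,200),(262,195),(270,347),(113,356)]]
for q in b:p("bolster",q)
p("mean",np.mean(b,0))
c=[at_z(t,T2(*q),.018) for q in [(378,104),(613,73),(662,305),(423,345)]]
for q in c:p("tray",q)
p("mean",np.mean(c,0))
st=[at_z(t,T1(*q),.052) for q in [(37,150),(268,143),(270,242),(38,246)]]
for q in st:p("stand",q)
E
```

```text
knob top138 [0.4698 0.2431 0.138 ]
knob side top [0.4725 0.2408 0.138 ]
tri knob [0.4709 0.2432 0.1389]
drift top [0.4715 0.3228 0.11  ]
green [0.385  0.2269 0.112 ]
green tri [0.3869 0.2269 0.1118]
die c [0.4811 0.003  0.054 ]
die c [ 0.4805 -0.0451  0.054 ]
die c [ 0.4303 -0.0452  0.054 ]
die c [0.4297 0.0026 0.054 ]
die mean [ 0.4554 -0.0212  0.054 ]
hole [ 0.456  -0.0209  0.054 ]
hole side [ 0.4573 -0.0269  0.054 ]
bolster [0.4999 0.026  0.054 ]
bolster [ 0.4992 -0.065   0.054 ]
bolster [ 0.41   -0.0639  0.054 ]
bolster [0.4086 0.027  0.054 ]
mean [ 0.4544 -0.019   0.054 ]
tray [ 0.5583 -0.1439  0.018 ]
tray [ 0.5719 -0.2895  0.018 ]
tray [ 0.4287 -0.3052  0.018 ]
tray [ 0.4109 -0.1597  0.018 ]
mean [ 0.4924 -0.2246  0.018 ]
stand [0.5035 0.3577 0.052 ]
stand [0.5022 0.2071 0.052 ]
stand [0.4375 0.2072 0.052 ]
stand [0.4408 0.3569 0.052 ]
```

Request:
send_rows(increments=[[0.029,-0.0355,0,0,0,0.03,0.45],[0.029,-0.0355,0,0,0,0.03,0.45],[0.029,-0.0355,0,0,0,0.03,0.45],[0.029,-0.0355,0,0,0,0.03,0.45],[0.029,-0.0355,0,0,0,0.03,0.45]], newtons=40)

```text
clock: 0.78
tcp_pos: [0.3275, 0.4159, 0.2195]
tcp_rot: [0.001, 0.753, 0.658, -0.002]
ft_force: [0.8, 0.3, 0.6]
width: 0.0633
```

Request:
send_rows(increments=[[0.029,-0.0355,0,0,0,0.027,0.45],[0.029,-0.0355,0,0,0,0.027,0.45],[0.029,-0.0355,0,0,0,0.027,0.45],[0.029,-0.0355,0,0,0,0.027,0.45],[0.026,-0.031,0,0,0,0.027,0.45]])

```text
clock: 1.4
tcp_pos: [0.4728, 0.2359, 0.2186]
tcp_rot: [0.001, 0.705, 0.709, -0.002]
ft_force: [-0.1, 1.0, -0.2]
width: 0.0631
```

```bash
python3 - <<'E'
from h import *
import pickle
o=ctrl.get_obs();print(o["tcp_pos"],o["tcp_rot"],o["joints"],o["ft_force"])
for n in ["wrist","side"]:
    f=ctrl.grab_frame(n); save(f,n+"1.png"); pickle.dump(f,open(n+"1.pkl","wb"))
f=pickle.load(open("wrist1.pkl","rb"))
print(proj(f,[[.471,.2425,.138],[.4710,.2425,.121],[.455,-.021,.054]])*1.5)
E
```

```text
[0.47278446 0.2359406  0.21856237] [ 6.75089497e-04  7.05431434e-01  7.08774490e-01 -2.18158865e-03] [ 0.31566394 -0.0052965   1.77857632 -0.00325096  1.37158578 -1.25921164] [-0.12865369  0.99439695 -0.16586121]
[[397.70837916 301.79758266]
 [397.19761548 293.62423118]
 [ 83.41763028 250.18794849]]
```

View pics/wrist1.png

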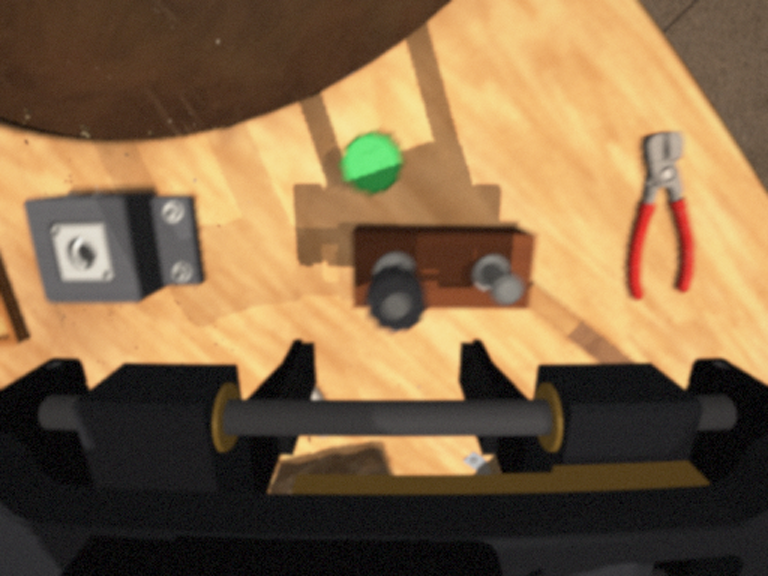

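View pics/side1.png

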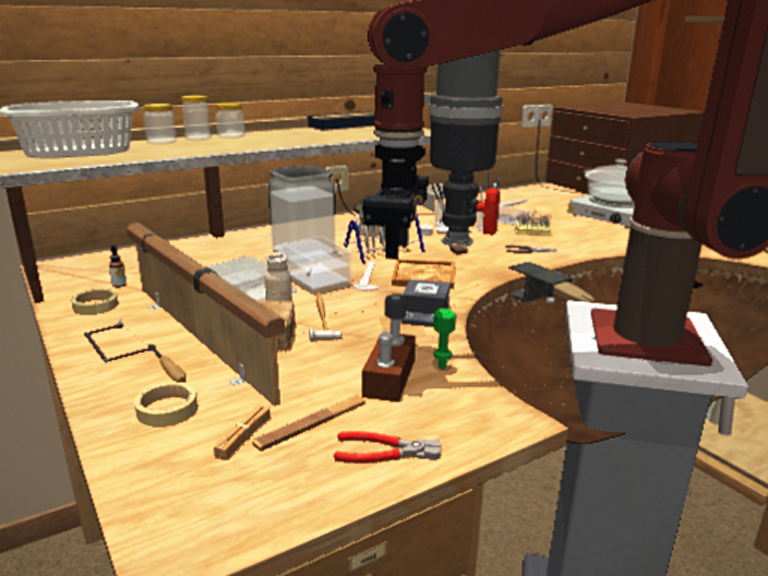

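Request:
send_rows(increments=[[-0.001,0.0065,-0.02,0,0,0,0.45],[0,0,-0.035,0,0,0,0.45],[0,0,-0.035,0,0,0,0.45],[0,0,-0.02,0,0,0,0.45]])

```text
clock: 2.0
tcp_pos: [0.4731, 0.2424, 0.1072]
tcp_rot: [0.002, 0.708, 0.706, -0.0]
ft_force: [-0.4, 0.4, 0.5]
width: 0.0631
```

Request:
send_rows(increments=[[-0.001,0,-0.004,0,0,0,-0.3],[0,0,0,0,0,0,-0.3],[0,0,0,0,0,0,-0.3],[0,0,0,0,0,0,-0.3]], newtons=8)

```text
clock: 2.5
tcp_pos: [0.4707, 0.2434, 0.1032]
tcp_rot: [0.001, 0.708, 0.707, -0.001]
ft_force: [0.5, 0.6, -2.4]
width: 0.0395
```

```bash
python3 - <<'E'
from h import *
import pickle
o=ctrl.get_obs();print(o["tcp_pos"],o["tcp_rot"],o["ft_force"],o["width"])
for n in ["wrist","side"]:
    f=ctrl.grab_frame(n);  pickle.dump(f,open(n+"2.pkl","wb"))
    save(f,n+"2.png",None if n=="wrist" else (210,150,340,280),1.5 if n=="wrist" else 4.5)
E
```

```text
[0.47071743 0.24343892 0.10321962] [ 0.00098028  0.70757453  0.70663725 -0.00106285] [ 0.45405808  0.56963811 -2.44762757] 0.03945112548264125
```

View pics/wrist2.png

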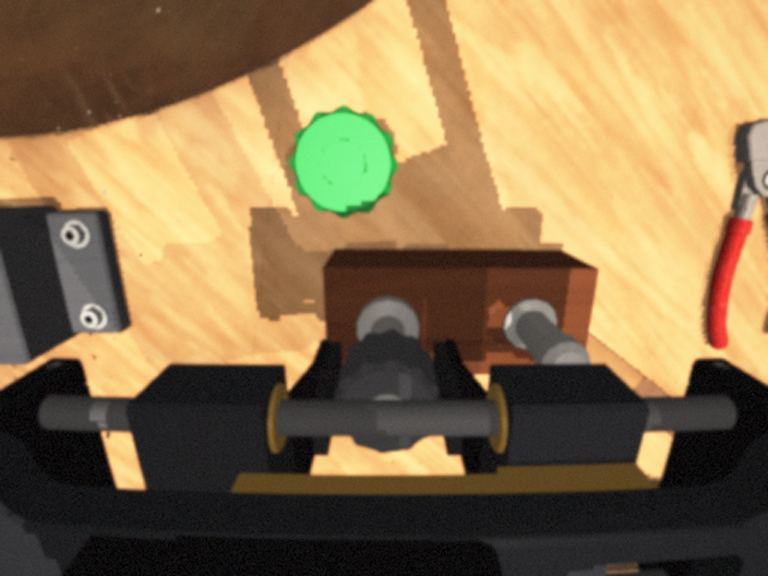

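View pics/side2.png

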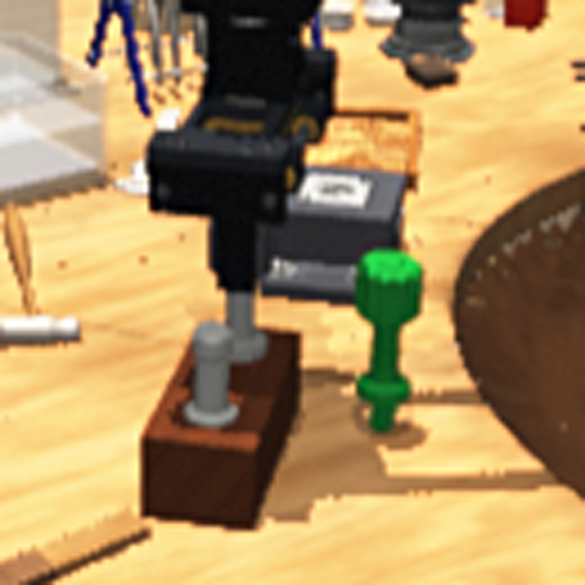

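Request:
send_rows(increments=[[0,0,0,0,0,0,0.45],[0,0,0,0,0,0,0.45],[0,0,0,0,0,-0.18,0.45],[0,0,0,0,0,-0.18,0.45],[0,0,0,0,0,-0.18,0.45]])

```text
clock: 3.22
tcp_pos: [0.4721, 0.2436, 0.1049]
tcp_rot: [0.001, 0.874, 0.485, 0.0]
ft_force: [0.1, 0.1, -0.6]
width: 0.0624
```

Request:
send_rows(increments=[[0,0,0,0,0,-0.18,0.45],[0,0,0,0,0,-0.18,0.45],[0,0,0,0,0,-0.18,0.45],[0,0,0,0,0,-0.18,0.45],[0,0,0,0,0,-0.18,0.45]])

```text
clock: 3.85
tcp_pos: [0.4735, 0.2439, 0.1064]
tcp_rot: [0.001, 0.999, 0.041, 0.001]
ft_force: [0.6, -0.1, -0.1]
width: 0.0633
```

Request:
send_rows(increments=[[-0.002,-0.0005,-0.003,0,0,-0.08,0.45],[0,0,0,0,0,0,-0.3],[0,0,0,0,0,0,-0.3],[0,0,0,0,0,0,-0.3],[0,0,0,0,0,0,-0.3]])

```text
clock: 4.47
tcp_pos: [0.4726, 0.2436, 0.1045]
tcp_rot: [0.001, 1.0, 0.001, 0.002]
ft_force: [0.8, 0.7, 0.3]
width: 0.0396
```

```bash
python3 - <<'E'
from h import *
import pickle
o=ctrl.get_obs();print(o["tcp_pos"],o["tcp_rot"],o["ft_force"],o["width"],o["joints"])
E
```

```text
[0.47261079 0.24356945 0.10448277] [1.17409653e-03 9.99997339e-01 8.34720379e-04 1.80159965e-03] [0.79429049 0.68830422 0.27803408] 0.03964444878843096 [ 0.32969785  0.11520409  1.87905013 -0.00371858  1.14468931  0.32956092]
```

Request:
send_rows(increments=[[0,0,0,0,0,0,-0.3],[0,0,0.01,0,0,0,-0.3],[0,0,0.02,0,0,0,-0.3],[0,0,0.02,0,0,0,-0.3],[0,0,0.02,0,0,0,-0.3]], newtons=40)

```text
clock: 5.1
tcp_pos: [0.4697, 0.2426, 0.1745]
tcp_rot: [0.002, 1.0, 0.001, -0.002]
ft_force: [-0.3, 0.3, -3.3]
width: 0.0392
```

```bash
python3 - <<'E'
from h import *
import pickle
o=ctrl.get_obs();print(o["tcp_pos"],o["tcp_rot"],o["ft_force"],o["width"],o["joints"])
for n in ["side"]:
    f=ctrl.grab_frame(n);  pickle.dump(f,open(n+"3.pkl","wb"))
    save(f,n+"3.png",None if n=="wrist" else (210,130,340,260),1.5 if n=="wrist" else 4.5)
E
```

```text
[0.46967667 0.24261452 0.17450314] [ 0.00233165  0.99999502  0.00121402 -0.00174666] [-0.27242627  0.2611529  -3.33701232] 0.039201431485854366 [ 0.32972166  0.03429859  1.82349979 -0.00342223  1.28860689  0.32825447]
```

View pics/side3.png

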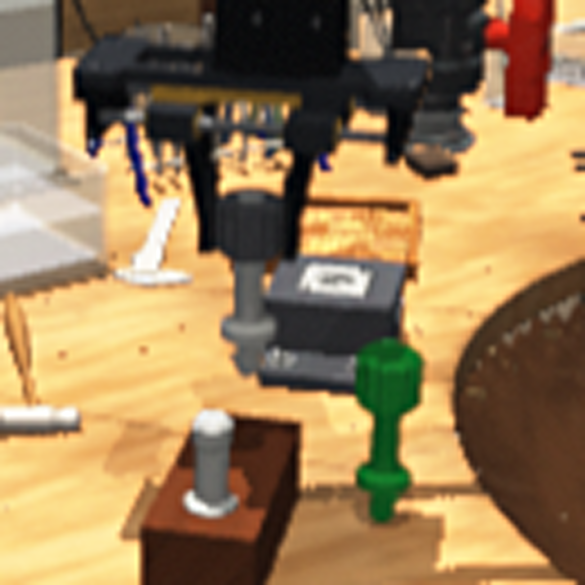

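Request:
send_rows(increments=[[-0.002,-0.04,0,0,0,0.18,-0.3],[-0.002,-0.04,0,0,0,0.18,-0.3],[-0.002,-0.04,0,0,0,0.18,-0.3],[-0.002,-0.04,0,0,0,0.18,-0.3],[0,0,0,0,0,0.18,-0.3]])

```text
clock: 5.78
tcp_pos: [0.4627, 0.0795, 0.1789]
tcp_rot: [0.001, 0.893, 0.45, 0.002]
ft_force: [-0.1, 0.2, -2.6]
width: 0.0393
```

Request:
send_rows(increments=[[0,0,0,0,0,0.18,-0.3],[0,0,0,0,0,0.18,-0.3],[0,0,0,0,0,0.18,-0.3],[0,0,0,0,0,0.18,-0.3],[0,0,0,0,0,0,-0.3]])

```text
clock: 6.4
tcp_pos: [0.4614, 0.0783, 0.1779]
tcp_rot: [-0.001, 0.67, 0.743, 0.002]
ft_force: [-0.2, -0.1, -2.2]
width: 0.0393
```

```bash
python3 - <<'E'
from h import *
import pickle
o=ctrl.get_obs();print(o["tcp_pos"],o["tcp_rot"],o["ft_force"],o["width"],o["joints"])
for n in ["side","wrist","top"]:
    f=ctrl.grab_frame(n);  pickle.dump(f,open(n+"4.pkl","wb"))
    save(f,n+"4.png")
    print(proj(f,[[.456,-.021,.054],[*o["tcp_pos"][:2],.096]])*1.5)
E
```

```text
[0.46143446 0.07829233 0.17793208] [-7.31817336e-04  6.69692873e-01  7.42636121e-01  1.58473918e-03] [-0.15665918 -0.12309068 -2.2008841 ] 0.03932047409393732 [-0.00314582 -0.12716774  1.97223698  0.00346778  1.29549984 -1.67808638]
[[426.16669824 287.84556632]
 [416.67795487 286.219534  ]]
[[249.55636015 264.10920494]
 [386.03567308 303.22212108]]
[[446.80455997 350.73746395]
 [395.75447167 346.97954581]]
```

View pics/wrist4.png

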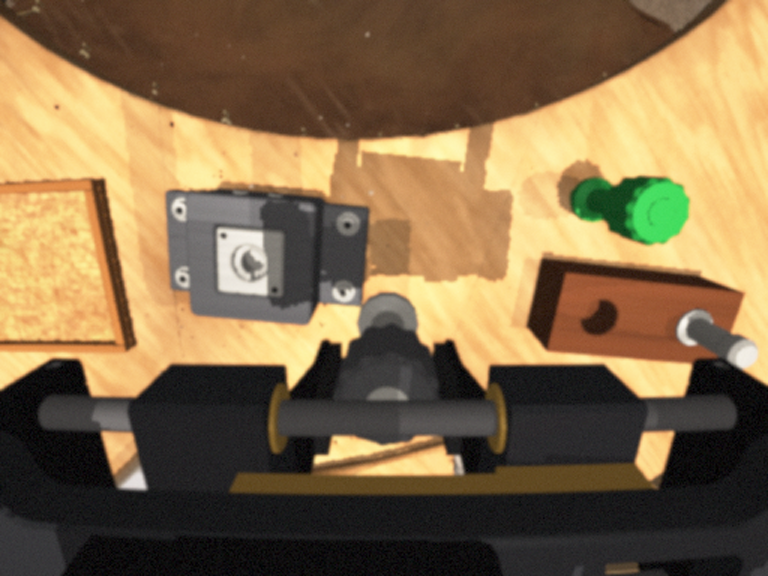

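View pics/side4.png

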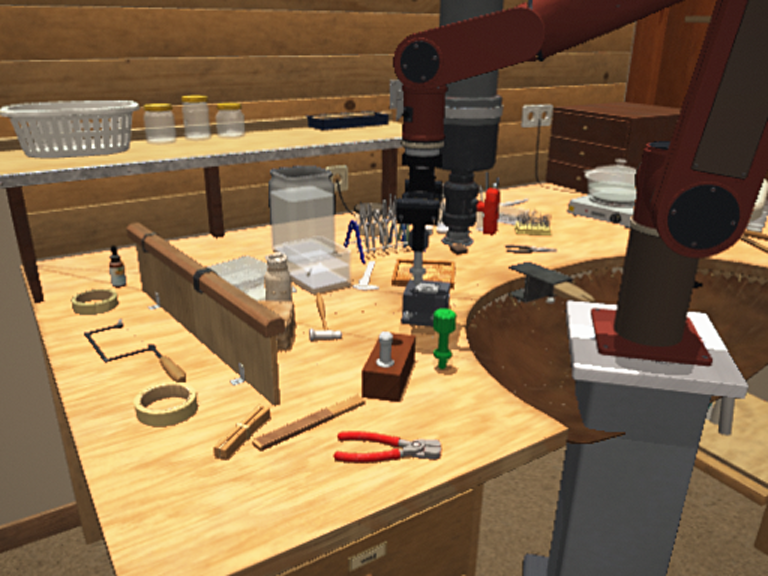

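View pics/top4.png

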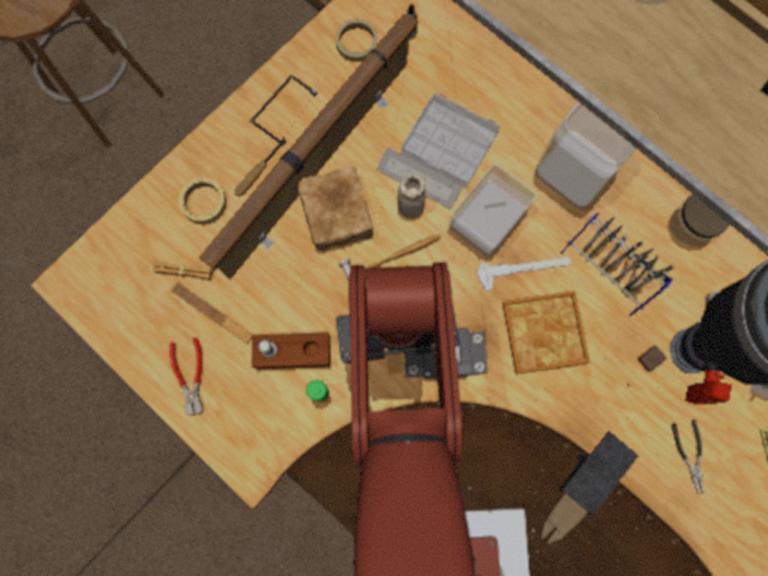

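```bash
python3 - <<'E'
from h import *
import pickle
f=pickle.load(open("wrist4.pkl","rb"))
p=np.array([.46143,.07829,.17793]); zl=.1779-.0785
a=np.linspace(0,2*np.pi,40); ring=lambda x,y,z,r:np.c_[x+r*np.cos(a),y+r*np.sin(a),0*a+z]
g=dict(f); im=f["img"].copy(); S=6
def crop(box,rings,n):
    c=cv2.resize(im[box[1]:box[3],box[0]:box[2]],None,fx=S,fy=S,interpolation=cv2.INTER_CUBIC)[:,:,::-1].copy()
    for r in rings:
        q=((proj(f,r)-[box[0],box[1]]+.5)*S-.5).astype(int)
        cv2.polylines(c,[q.reshape(-1,1,2)],True,(0,0,255),1)
    cv2.imwrite("pics/"+n,c)
sq=lambda x,y,z,h:np.array([[x+h,y+h,z],[x+h,y-h,z],[x-h,y-h,z],[x-h,y+h,z]])
crop((105,120,215,220),[sq(.456,-.0208,.054,.024),sq(.456,-.0208,.054,.046),ring(.456,-.0208,.054,.013)],"w4a.png")
crop((210,180,310,260),[ring(p[0],p[1],zl+.034,.017),ring(p[0],p[1],zl+.026,.017)],"w4b.png")
E
```

```text
(no output)
```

View pics/w4a.png

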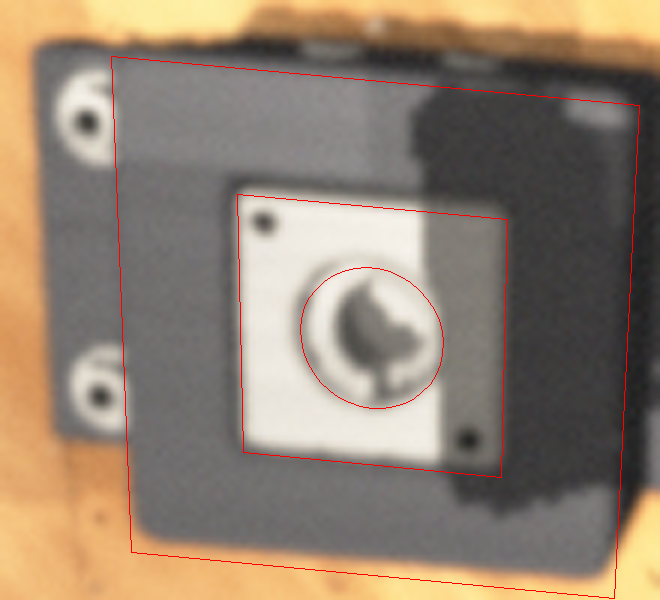

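View pics/w4b.png

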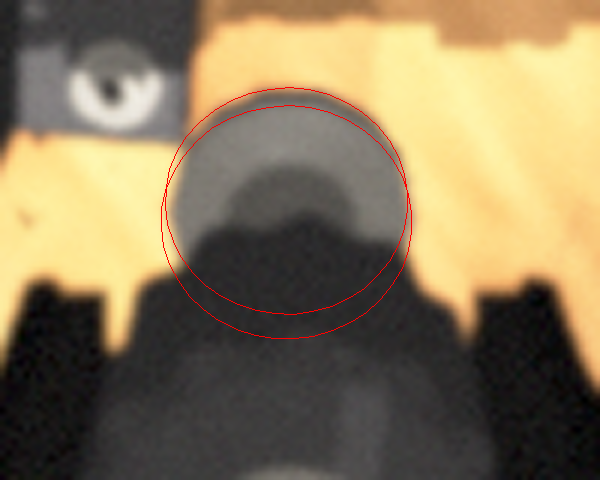

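Request:
send_rows(increments=[[-0.002,-0.033,0,0,0,0.155,-0.3],[-0.002,-0.033,0,0,0,0.155,-0.3],[-0.002,-0.032,-0.01,0,0,0.155,-0.3],[-0.001,0,-0.01,0,0,0.155,-0.3],[0,0,-0.008,0,0,0,-0.3]])

```text
clock: 7.18
tcp_pos: [0.4551, -0.0224, 0.1504]
tcp_rot: [0.0, 0.409, 0.912, 0.002]
ft_force: [-0.6, 0.3, -2.5]
width: 0.0389
```

```bash
cat > look.py <<'E'
from h import *
import pickle,sys
k=sys.argv[1]; tgt=(.4542,-.0213)
o=ctrl.get_obs();print(o["tcp_pos"],o["tcp_rot"],o["ft_force"],o["width"],o["joints"][5])
a=np.linspace(0,2*np.pi,40); ring=lambda x,y,z,r:np.c_[x+r*np.cos(a),y+r*np.sin(a),0*a+z]
w=o["tcp_rot"]; from scipy.spatial.transform import Rotation as R
z=R.from_quat([w[1],w[2],w[3],w[0]]).as_matrix()[:,2]; print("z",z)
end=o["tcp_pos"]+z*.0785; print("end",end)
for n,S,sz in [("side",8,35),("wrist",5,60)]:
    f=ctrl.grab_frame(n); pickle.dump(f,open(f"{n}{k}.pkl","wb"))
    c0=proj(f,[[*tgt,.06]])[0].astype(int)-[sz,sz]; c0=np.clip(c0,0,[512-2*sz,384-2*sz])
    c=cv2.resize(f["img"][c0[1]:c0[1]+2*sz,c0[0]:c0[0]+2*sz],None,fx=S,fy=S,interpolation=cv2.INTER_CUBIC)[:,:,::-1].copy()
    for r,col in [(ring(*tgt,.054,.013),(0,0,255)),(ring(*end[:2],end[2]+.026,.017),(0,255,0))]:
        q=((proj(f,r)-c0+.5)*S-.5).astype(int); cv2.polylines(c,[q.reshape(-1,1,2)],True,col,1)
    cv2.imwrite(f"pics/{n}{k}.png",c)
E
python3 look.py 5
```

```text
[ 0.45509182 -0.02238723  0.1504415 ] [1.78672080e-04 4.09087400e-01 9.12493259e-01 1.87611795e-03] [-0.56504725  0.30034918 -2.54958596] 0.03891749662179572 -2.5251967994131777
z [ 0.00186107  0.0032777  -0.9999929 ]
end [ 0.45523791 -0.02212993  0.07194206]
```

View pics/side5.png

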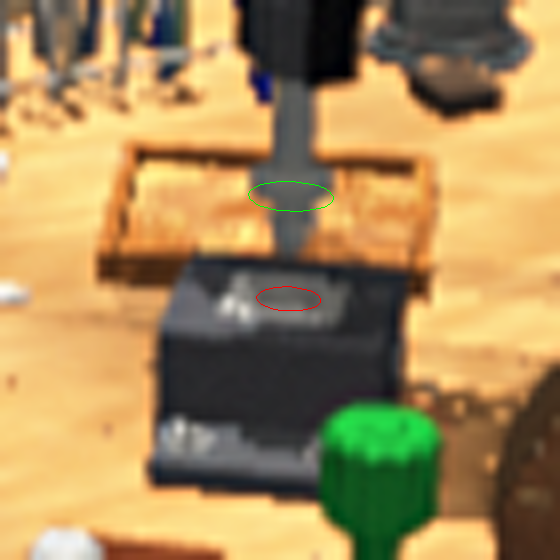

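View pics/wrist5.png

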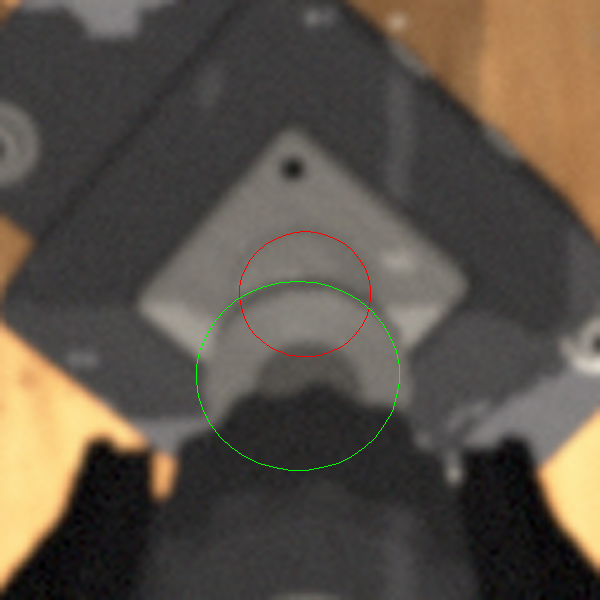

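```bash
python3 - <<'E'
from h import *
import pickle
f=pickle.load(open("wrist5.pkl","rb"))
c0=proj(f,[[.4542,-.0213,.06]])[0].astype(int)-60; print(c0)
b=(c0[0]+35,c0[1]+45,c0[0]+90,c0[1]+95)
g=cv2.cvtColor(f["img"],cv2.COLOR_RGB2GRAY)
crop=g[b[1]:b[3],b[0]:b[2]]
crop=cv2.createCLAHE(3,(2,2)).apply(cv2.resize(crop,None,fx=12,fy=12,interpolation=cv2.INTER_CUBIC))
cv2.imwrite("pics/w5z.png",crop)
V=np.array(f["view"]);print(V[:3,:3].round(3))
E
```

```text
[197 139]
[[-0.664  0.748  0.002]
 [ 0.714  0.632  0.301]
 [ 0.224  0.202 -0.954]]
```

View pics/w5z.png

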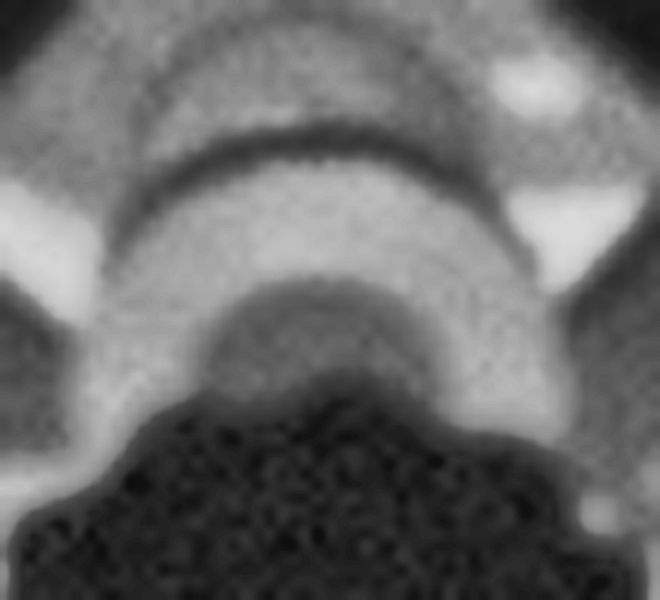

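```bash
cat > look2.py <<'E'
from h import *
import pickle,sys
from scipy.spatial.transform import Rotation as R
k=sys.argv[1]; L=float(sys.argv[2]) if len(sys.argv)>2 else .0785
f=ctrl.grab_frame("wrist"); o=ctrl.get_obs(); pickle.dump((f,o),open(f"w{k}.pkl","wb"))
w=o["tcp_rot"];z=R.from_quat([w[1],w[2],w[3],w[0]]).as_matrix()[:,2];p=o["tcp_pos"]
print(p,"ax",z[:2],"f",o["ft_force"],"m",o["moment"],o["width"],"j6",o["joints"][5],"yaw",2*np.arctan2(w[2],w[1]))
a=np.linspace(0,2*np.pi,60)
end=p+z*L; e=end-z*.034
tgt=(.4542,-.0213)
ring=lambda x,y,z,r:np.c_[x+r*np.cos(a),y+r*np.sin(a),0*a+z]
c0=proj(f,[e])[0].astype(int)-[30,35]
g=cv2.cvtColor(f["img"],cv2.COLOR_RGB2GRAY)[c0[1]:c0[1]+50,c0[0]:c0[0]+60]
S=12
g=cv2.createCLAHE(3,(2,2)).apply(cv2.resize(g,None,fx=S,fy=S,interpolation=cv2.INTER_CUBIC))
c=cv2.cvtColor(g,cv2.COLOR_GRAY2BGR)
for r,col in [(ring(*tgt,.054,.013),(0,0,255)),(ring(*e,.017),(0,255,0)),(ring(*e,.009),(0,255,0))]:
    q=((proj(f,r)-c0+.5)*S-.5).astype(int); cv2.polylines(c,[q.reshape(-1,1,2)],True,col,1)
cv2.imwrite(f"pics/w{k}.png",c)
E
python3 look2.py 6
```

```text
[ 0.45482968 -0.02174504  0.15037333] ax [0.00083933 0.00347998] f [ 0.16159881 -0.19008904 -3.05654899] m [ 0.10027598  0.05146397 -0.01324764] 0.03932820481184586 j6 -2.524720554932728 yaw 2.2995092850820726
```

View pics/w6.png

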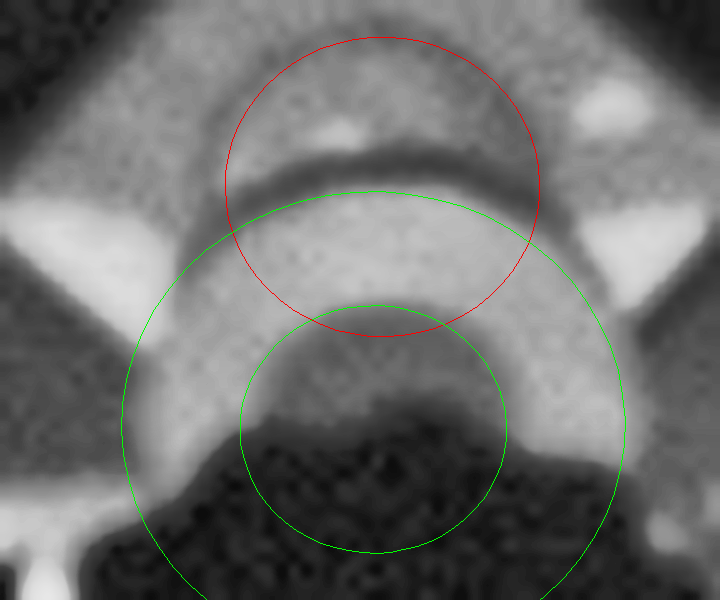

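Request:
send_rows(increments=[[-0.0005,-0.001,-0.005,0,0,0,-0.3],[0,0,-0.006,0,0,0,-0.3],[0,0,-0.004,0,0,0,-0.3],[0,0,0,0,0,0,-0.3]])

```text
clock: 7.82
tcp_pos: [0.4548, -0.0219, 0.135]
tcp_rot: [0.0, 0.41, 0.912, 0.002]
ft_force: [-0.1, -0.2, -2.6]
width: 0.0396
```

```bash
python3 look2.py 7; python3 look.py 7
```

```text
[ 0.45500035 -0.02197985  0.13522504] ax [0.00227207 0.00324652] f [ 0.06953923  0.44829874 -2.00206941] m [ 0.05731954  0.05184419 -0.01918278] 0.038942989263617896 j6 -2.5232393707045917 yaw 2.2973643949714218
[ 0.45500035 -0.02197985  0.13522504] [3.71285201e-04 4.09689124e-01 9.12223052e-01 1.94620519e-03] [ 0.06953923  0.44829874 -2.00206941] 0.038942989263617896 -2.5232393707045917
z [ 0.00227207  0.00324652 -0.99999215]
end [ 0.45517871 -0.021725    0.05672566]
```

View pics/w7.png

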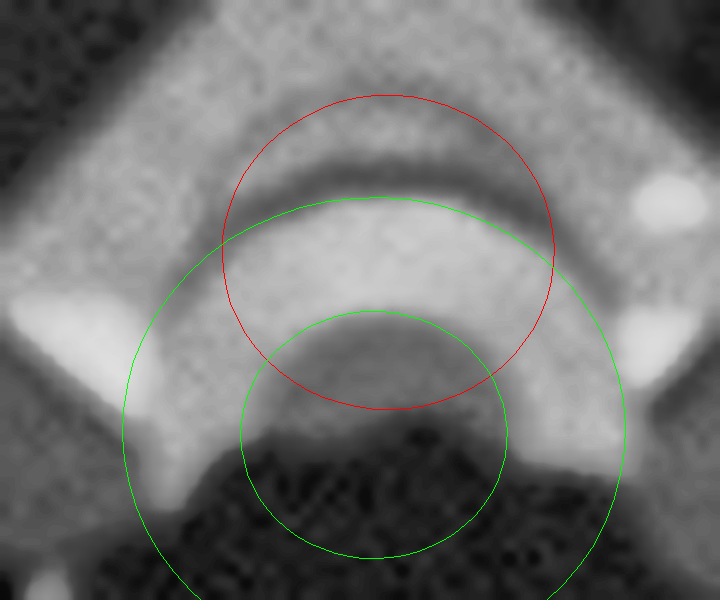

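View pics/side7.png

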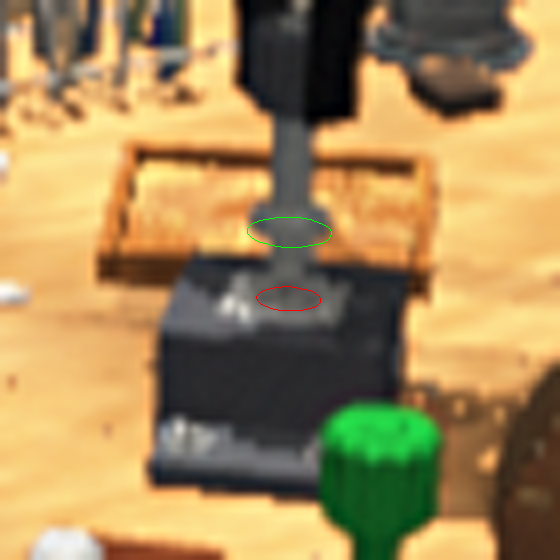

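Request:
send_rows(increments=[[-0.001,-0.001,-0.002,0,0,0,-0.3],[0,0,-0.003,0,0,0,-0.3],[0,0,-0.003,0,0,0,-0.3],[0,0,0,0,0,0,-0.3]])

```text
clock: 8.48
tcp_pos: [0.4544, -0.0233, 0.1273]
tcp_rot: [0.001, 0.41, 0.912, 0.002]
ft_force: [-0.3, -0.1, -2.6]
width: 0.0392
```

```bash
python3 look2.py 8
```

```text
[ 0.45448908 -0.02332499  0.12748545] ax [0.00375058 0.00285213] f [ 0.42316609  0.36411697 -3.08240505] m [ 0.11717447  0.05705294 -0.06957743] 0.03954775887685687 j6 -2.526205933777151 yaw 2.297131159326494
```

View pics/w8.png

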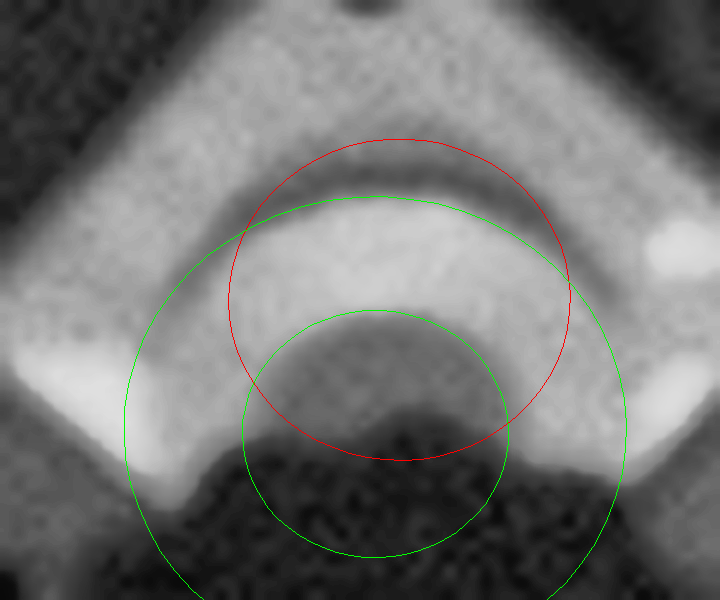

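Request:
send_rows(increments=[[0,0,-0.003,0,0,0,-0.3],[0,0,-0.003,0,0,0,-0.3],[0,0,-0.001,0,0,0,-0.3]])

```text
clock: 8.9
tcp_pos: [0.455, -0.0233, 0.1204]
tcp_rot: [0.002, 0.41, 0.912, 0.002]
ft_force: [0.5, 0.1, -1.6]
width: 0.0393
```

```bash
cat > st.py <<'E'
from h import *
o=ctrl.get_obs();w=o["tcp_rot"]
from scipy.spatial.transform import Rotation as R
z=R.from_quat([w[1],w[2],w[3],w[0]]).as_matrix()[:,2]
print(np.round(o["clock"],2),np.round(o["tcp_pos"],4),"ax",z[:2].round(4),"f",o["ft_force"].round(2),"m",o["moment"].round(3),round(o["width"],4),"j6",o["joints"][5].round(3),"yaw",2*np.arctan2(w[2],w[1]).round(3),"collar gap",((o["tcp_pos"]+z*.0785)[2]+.026-.054).round(4))
E
python3 st.py
```

```text
8.9 [ 0.455  -0.0233  0.1204] ax [0.0049 0.0029] f [ 0.46  0.15 -1.6 ] m [0.205 0.026 0.027] 0.0393 j6 -2.526 yaw 2.298 collar gap 0.0139
```

Request:
send_rows(increments=[[0,0,-0.002,-0.003,0.005,0,-0.3],[0,0,-0.003,0,0,0,-0.3],[0,0,-0.002,0,0,0,-0.3]])

```text
clock: 9.28
tcp_pos: [0.4572, -0.0222, 0.1185]
tcp_rot: [0.001, 0.41, 0.912, 0.001]
ft_force: [-6.6, 2.6, 13.3]
width: 0.039
```

```bash
python3 st.py
```

```text
9.28 [ 0.4572 -0.0222  0.1185] ax [0.0026 0.002 ] f [-6.56  2.57 13.32] m [ 0.789  1.677 -0.048] 0.039 j6 -2.521 yaw 2.296 collar gap 0.012
```

Request:
send_rows(increments=[[-0.0022,-0.0005,0.0015,0,0,0,-0.3],[0,0,0,0,0,0,-0.3]])

```text
clock: 9.52
tcp_pos: [0.4552, -0.0227, 0.1204]
tcp_rot: [0.001, 0.41, 0.912, 0.001]
ft_force: [-0.1, -0.3, -3.1]
width: 0.0391
```

```bash
python3 st.py
```

```text
9.52 [ 0.4552 -0.0227  0.1204] ax [0.0031 0.0014] f [-0.07 -0.28 -3.12] m [-0.021  0.051  0.012] 0.0391 j6 -2.523 yaw 2.298 collar gap 0.0139
```

Request:
send_rows(increments=[[-0.0008,0,-0.0015,0,0,0,-0.3],[0,0,-0.001,0,0,0,-0.3],[0,0,0,0,0,0,-0.3]])

```text
clock: 9.9
tcp_pos: [0.4554, -0.0226, 0.1192]
tcp_rot: [0.002, 0.41, 0.912, 0.002]
ft_force: [-1.3, 0.8, 0.3]
width: 0.0393
```

```bash
python3 st.py
```

```text
9.9 [ 0.4554 -0.0226  0.1192] ax [0.0051 0.0018] f [-1.35  0.79  0.31] m [0.252 0.358 0.035] 0.0393 j6 -2.523 yaw 2.296 collar gap 0.0127
```

Request:
send_rows(increments=[[-0.0008,0,-0.0006,0,0,-0.17,-0.3],[0,0,-0.0008,0,0,-0.17,-0.3],[0,0,-0.0008,0,0,-0.17,-0.3]])

```text
clock: 10.28
tcp_pos: [0.4557, -0.0228, 0.1175]
tcp_rot: [0.003, 0.633, 0.774, 0.002]
ft_force: [-0.2, 1.8, 1.9]
width: 0.0389
```

```bash
python3 st.py
```

```text
10.28 [ 0.4557 -0.0228  0.1175] ax [ 0.0076 -0.0017] f [-0.17  1.78  1.89] m [ 0.318 -0.034 -0.022] 0.0389 j6 -1.995 yaw 1.772 collar gap 0.011
```

Request:
send_rows(increments=[[-0.0003,0,-0.0006,0.001,0.006,-0.17,-0.3],[0,0,-0.0007,0,0.001,-0.17,-0.3],[0,0,-0.0007,0,0.001,-0.17,-0.3],[0,0,-0.0007,0,0.001,-0.17,-0.3],[0,0,-0.0007,0,0.001,-0.17,-0.3]])

```text
clock: 10.9
tcp_pos: [0.4574, -0.0225, 0.1149]
tcp_rot: [0.001, 0.902, 0.431, -0.0]
ft_force: [-0.6, 1.5, 3.2]
width: 0.0395
```

```bash
python3 st.py
```

```text
10.9 [ 0.4574 -0.0225  0.1149] ax [ 0.0002 -0.0012] f [-0.59  1.49  3.23] m [ 0.166  0.158 -0.053] 0.0395 j6 -1.112 yaw 0.892 collar gap 0.0084
```

Request:
send_rows(increments=[[-0.0008,0,-0.0006,0,0,-0.17,-0.3],[-0.0002,0,-0.0007,0,0,-0.17,-0.3],[-0.0002,0,-0.0007,0,0,-0.17,-0.3],[-0.0002,0,-0.0007,0,0,-0.17,-0.3],[-0.0002,0,-0.0007,0,0,-0.17,-0.3]])

```text
clock: 11.52
tcp_pos: [0.4569, -0.0224, 0.1121]
tcp_rot: [0.001, 1.0, 0.007, 0.001]
ft_force: [-0.8, 0.7, 2.7]
width: 0.0394
```

```bash
python3 st.py
```

```text
11.52 [ 0.4569 -0.0224  0.1121] ax [ 0.0011 -0.0015] f [-0.8   0.66  2.75] m [ 0.18   0.217 -0.005] 0.0394 j6 -0.233 yaw 0.014 collar gap 0.0056
```

Request:
send_rows(increments=[[-0.0004,0,-0.0006,0,0,-0.17,-0.3],[-0.0002,0,-0.0007,0,0,-0.17,-0.3],[-0.0002,0,-0.0007,0,0,-0.17,-0.3],[-0.0002,0,-0.0007,0,0,-0.17,-0.3],[-0.0002,0,-0.0007,0,0,-0.17,-0.3]])

```text
clock: 12.15
tcp_pos: [0.4568, -0.0225, 0.1094]
tcp_rot: [0.001, 0.908, -0.42, 0.001]
ft_force: [-0.5, 1.1, 2.5]
width: 0.039
```

```bash
python3 st.py
```

```text
12.15 [ 0.4568 -0.0225  0.1094] ax [ 0.0016 -0.0027] f [-0.52  1.14  2.49] m [-0.058  0.169  0.036] 0.039 j6 0.647 yaw -0.866 collar gap 0.0029
```

Request:
send_rows(increments=[[-0.0004,0,-0.0006,0,0,-0.17,-0.3],[-0.0002,0,-0.0007,0,0,-0.17,-0.3],[-0.0002,0,-0.0007,0,0,-0.17,-0.3],[-0.0002,0,-0.0007,0,0,-0.17,-0.3]])

```text
clock: 12.65
tcp_pos: [0.457, -0.0226, 0.1071]
tcp_rot: [0.001, 0.708, -0.707, 0.002]
ft_force: [1.3, 0.5, 1.1]
width: 0.0397
```

```bash
python3 st.py
```

```text
12.65 [ 0.457  -0.0226  0.1071] ax [ 0.0018 -0.0039] f [1.28 0.49 1.12] m [0.094 0.153 0.058] 0.0397 j6 1.351 yaw -1.57 collar gap 0.0006
```

Request:
send_rows(increments=[[0,0,-0.0006,0,0,-0.12,-0.3],[0,0,-0.0006,0,0,-0.12,-0.3]])

```text
clock: 12.9
tcp_pos: [0.4575, -0.0227, 0.1064]
tcp_rot: [-0.001, -0.614, 0.789, -0.002]
ft_force: [-2.4, 1.4, 6.7]
width: 0.0393
```

```bash
python3 st.py
```

```text
12.9 [ 0.4575 -0.0227  0.1064] ax [ 0.0018 -0.0044] f [-2.41  1.37  6.73] m [0.345 0.501 0.088] 0.0393 j6 1.601 yaw 4.464 collar gap -0.0001
```

Request:
send_rows(increments=[[-0.0005,0,-0.0003,0,0,-0.12,-0.3],[0,0,-0.0002,0,0,-0.12,-0.3]])

```text
clock: 13.15
tcp_pos: [0.4574, -0.0227, 0.1064]
tcp_rot: [-0.001, -0.512, 0.859, -0.002]
ft_force: [-1.6, 1.4, 2.0]
width: 0.039
```

```bash
python3 st.py
```

```text
13.15 [ 0.4574 -0.0227  0.1064] ax [ 0.0012 -0.0046] f [-1.6   1.36  1.98] m [0.246 0.364 0.047] 0.039 j6 1.85 yaw 4.216 collar gap -0.0001
```

```bash
python3 look.py 9; python3 look2.py 9
```

```text
[ 0.45738623 -0.02268868  0.10644419] [-6.62056477e-04 -5.12021626e-01  8.58969340e-01 -2.25600378e-03] [-1.60452148  1.35740211  1.98112647] 0.03902185376218869 1.84953790951259
z [ 0.00117287 -0.00455365 -0.99998894]
end [ 0.4574783  -0.02304614  0.02794505]
[ 0.4574764  -0.02275625  0.10640429] ax [ 0.00139788 -0.00470234] f [-1.29523483  0.85291799  4.45067187] m [ 0.21646785  0.34427016 -0.02591793] 0.03936062206084527 j6 1.84340298973922 yaw 4.222819226345497
```

View pics/side9.png

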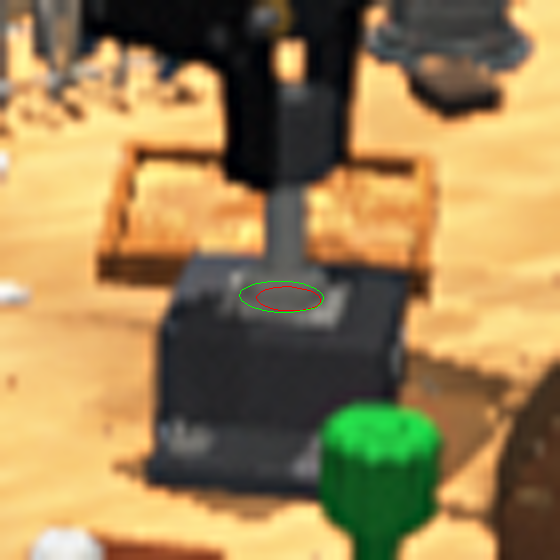

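View pics/wrist9.png

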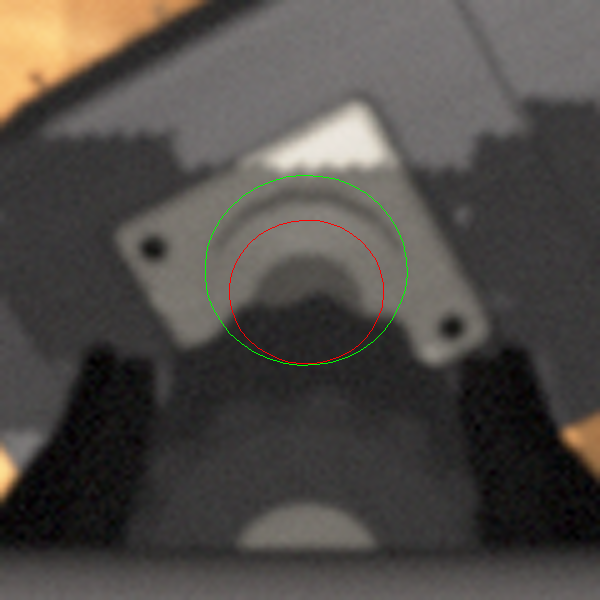

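Request:
send_rows(increments=[[0,0,-0.0005,0,0,-0.15,-0.3],[0,0,-0.0007,0,0,-0.15,-0.3]])

```text
clock: 13.55
tcp_pos: [0.4578, -0.0225, 0.1063]
tcp_rot: [-0.001, -0.38, 0.925, -0.002]
ft_force: [-4.6, 1.6, 10.9]
width: 0.0393
```

```bash
python3 st.py
```

```text
13.55 [ 0.4578 -0.0225  0.1063] ax [ 0.0003 -0.0045] f [-4.6   1.57 10.94] m [0.478 1.095 0.349] 0.0393 j6 2.146 yaw 3.92 collar gap -0.0002
```

Request:
send_rows(increments=[[-0.001,0,0.0003,0,0,0,-0.3],[0,0,0,0,0,-0.15,-0.3],[0,0,0,0,0,-0.15,-0.3]], newtons=60)

```text
clock: 13.92
tcp_pos: [0.4563, -0.0221, 0.1062]
tcp_rot: [-0.001, -0.24, 0.971, -0.002]
ft_force: [-2.0, 0.7, 2.6]
width: 0.0387
```

```bash
python3 st.py
```

```text
13.92 [ 0.4563 -0.0221  0.1062] ax [-0.0019 -0.0046] f [-1.98  0.7   2.64] m [0.256 0.364 1.607] 0.0387 j6 2.441 yaw 3.626 collar gap -0.0003
```

Request:
send_rows(increments=[[0,0,0,0,0,0,-0.3],[0,0,0.002,0,0,0,-0.3],[0,0,0.003,0,0,0,-0.3],[0,0,0.003,0,0,0,-0.3]])

```text
clock: 14.42
tcp_pos: [0.4556, -0.0212, 0.1102]
tcp_rot: [-0.001, -0.247, 0.969, -0.001]
ft_force: [6.1, 0.8, -13.1]
width: 0.0386
```

```bash
python3 st.py
```

```text
14.42 [ 0.4556 -0.0212  0.1102] ax [-0.0017 -0.0023] f [  6.11   0.77 -13.14] m [ 0.209 -1.23   0.076] 0.0386 j6 2.427 yaw 3.64 collar gap 0.0037
```

Request:
send_rows(increments=[[0.0012,0,0.003,0,0,0,-0.3],[0.0003,0,0.004,0,0,0,-0.3],[0,0,0.004,0,0,0,-0.3]])

```text
clock: 14.8
tcp_pos: [0.4558, -0.021, 0.1187]
tcp_rot: [-0.002, -0.249, 0.969, -0.0]
ft_force: [4.8, 1.2, -12.5]
width: 0.0392
```

```bash
python3 st.py; python3 look.py 10
```

```text
14.8 [ 0.4558 -0.021   0.1187] ax [-0.0046 -0.0016] f [  4.8    1.17 -12.5 ] m [ 0.142 -1.178  0.063] 0.0392 j6 2.423 yaw 3.644 collar gap 0.0122
[ 0.45579424 -0.02102528  0.11869187] [-2.44818063e-03 -2.48602840e-01  9.68602394e-01 -1.93346724e-04] [  4.79937001   1.16890053 -12.50364508] 0.039173914815102795 2.422905101621305
z [-0.00464649 -0.0015918  -0.99998794]
end [ 0.45542949 -0.02115024  0.04019282]
```

View pics/side10.png

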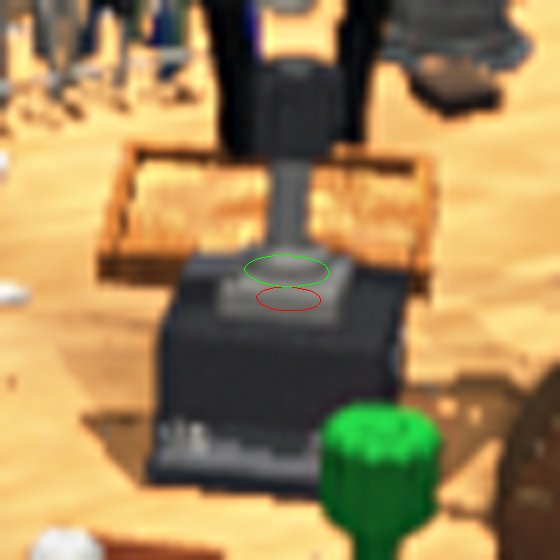

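View pics/wrist10.png

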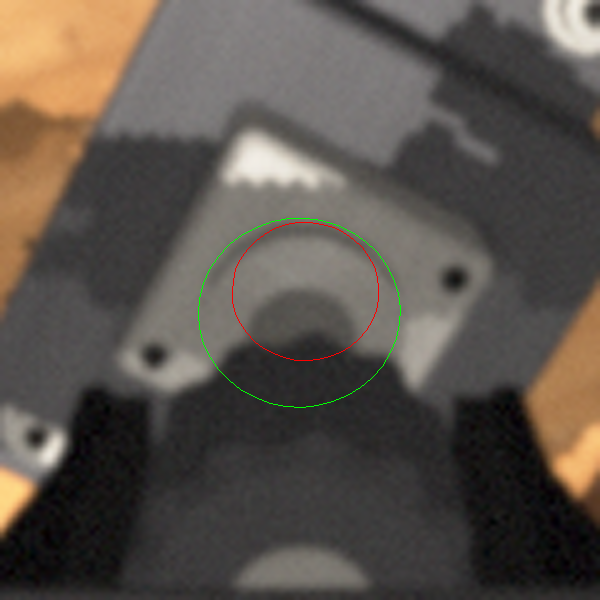

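The die is rising out with the puller. I'll keep drawing it up with small centring corrections.

Request:
send_rows(increments=[[0.001,0,0.005,0,-0.004,0,-0.3],[0.0005,0,0.005,0,0,0,-0.3],[0.0003,0,0.006,0,0,0,-0.3]])

```text
clock: 15.28
tcp_pos: [0.4559, -0.0213, 0.1359]
tcp_rot: [-0.003, -0.249, 0.969, -0.0]
ft_force: [0.4, -0.2, -8.4]
width: 0.039
```

```bash
python3 st.py
```

```text
15.28 [ 0.4559 -0.0213  0.1359] ax [-0.0047 -0.0022] f [ 0.42 -0.19 -8.4 ] m [ 0.047 -0.096  0.02 ] 0.039 j6 2.423 yaw 3.644 collar gap 0.0294
```

Request:
send_rows(increments=[[0,0,0.006,0,-0.004,0,-0.3],[0,0,0.006,0,0,0,-0.3],[0,0,0.008,0,0,0,-0.3],[0,0,0.012,0,0,0,-0.3],[0,0,0,0,0,0,-0.3]])

```text
clock: 15.9
tcp_pos: [0.4561, -0.0214, 0.1718]
tcp_rot: [-0.0, -0.249, 0.969, -0.001]
ft_force: [0.4, -0.1, -8.6]
width: 0.0389
```

```bash
python3 st.py; python3 - <<'E'
from h import *
f=ctrl.grab_frame("side"); save(f,"side11.png",(220,110,340,240),4.5)
E
```

```text
15.9 [ 0.4561 -0.0214  0.1718] ax [ 0.0005 -0.0026] f [ 0.43 -0.13 -8.56] m [0.006 0.157 0.014] 0.0389 j6 2.422 yaw 3.644 collar gap 0.0653
```

View pics/side11.png

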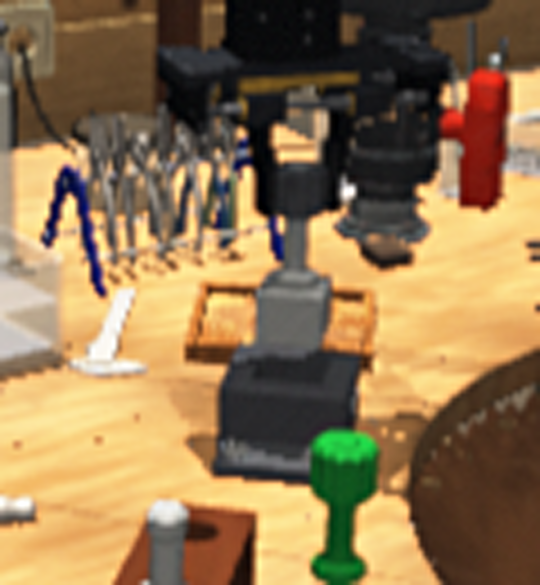

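Request:
send_rows(increments=[[0.004,-0.02,0,0,0,0.018,-0.3],[0.0072,-0.04,0,0,0,0.018,-0.3],[0.0072,-0.045,0,0,0,0.018,-0.3],[0.0072,-0.045,0,0,0,0.018,-0.3],[0.0072,-0.04,0,0,0,0.018,-0.3]])

```text
clock: 16.58
tcp_pos: [0.4873, -0.2129, 0.1686]
tcp_rot: [-0.002, -0.296, 0.955, 0.001]
ft_force: [0.9, 1.1, -7.6]
width: 0.039
```

```bash
python3 st.py
```

```text
16.58 [ 0.4873 -0.2129  0.1686] ax [-0.0039  0.0007] f [ 0.9   1.07 -7.56] m [0.059 0.068 0.013] 0.039 j6 1.981 yaw 3.744 collar gap 0.0621
```

Request:
send_rows(increments=[[0.005,-0.0115,-0.01,0.001,-0.004,0,-0.3],[0,0,-0.02,0,0,0,-0.3],[0,0,-0.014,0,0,0,-0.3],[0,0,-0.006,0,0,0,-0.3],[0,0,0,0,0,0,-0.3]])

```text
clock: 17.2
tcp_pos: [0.4913, -0.2258, 0.1142]
tcp_rot: [-0.001, -0.295, 0.956, 0.003]
ft_force: [-0.7, 0.7, -7.6]
width: 0.0391
```

```bash
python3 st.py; python3 - <<'E'
from h import *
f=ctrl.grab_frame("side"); save(f,"side12.png",(220,110,340,240),4.5)
f=ctrl.grab_frame("wrist"); save(f,"wrist12.png")
E
```

```text
17.2 [ 0.4913 -0.2258  0.1142] ax [-0.0032  0.0043] f [-0.7   0.7  -7.56] m [-0.001  0.084  0.013] 0.0391 j6 1.965 yaw 3.74 collar gap 0.0077
```

View pics/side12.png

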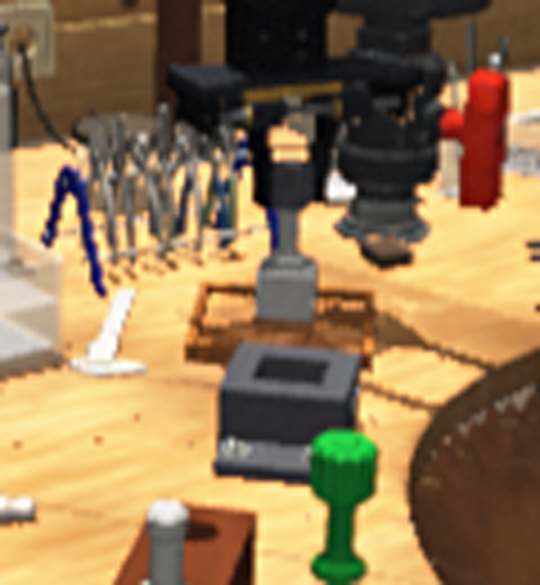

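View pics/wrist12.png

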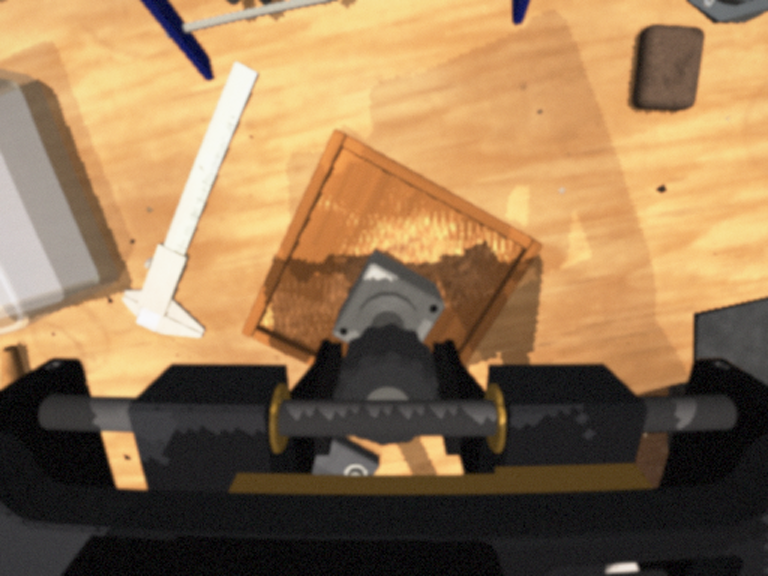

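Request:
send_rows(increments=[[0,0,-0.005,-0.004,-0.003,0,-0.3],[0,0,-0.004,0,0,0,-0.3],[0,0,-0.002,0,0,0,-0.3],[0,0,-0.001,0,0,0,-0.3]])

```text
clock: 17.8
tcp_pos: [0.4931, -0.2266, 0.1043]
tcp_rot: [0.002, -0.295, 0.956, -0.002]
ft_force: [-0.0, 0.8, -8.2]
width: 0.0389
```

```bash
python3 st.py
```

```text
17.8 [ 0.4931 -0.2266  0.1043] ax [ 0.0044 -0.0029] f [-0.05  0.79 -8.19] m [0.032 0.173 0.008] 0.0389 j6 1.967 yaw 3.74 collar gap -0.0022
```

Request:
send_rows(increments=[[0,0,-0.0015,0.002,0.004,0,-0.3],[0,0,-0.0015,0,0,0,-0.3],[0,0,-0.001,0,0,0,-0.3]])

```text
clock: 18.18
tcp_pos: [0.4932, -0.2268, 0.1002]
tcp_rot: [0.0, -0.295, 0.956, -0.0]
ft_force: [-0.9, -0.0, -2.5]
width: 0.039
```

```bash
python3 st.py
```

```text
18.18 [ 0.4932 -0.2268  0.1002] ax [ 0.0004 -0.0009] f [-0.86 -0.02 -2.51] m [-0.126  0.281 -0.005] 0.039 j6 1.967 yaw 3.74 collar gap -0.0063
```

Contact with the cork, as the load drops. One small press, then a gentle release.

Request:
send_rows(increments=[[0,0,-0.0008,0,0,0,-0.3],[0,0,0,0,0,0,-0.3]])

```text
clock: 18.42
tcp_pos: [0.4936, -0.2272, 0.1003]
tcp_rot: [0.0, -0.295, 0.956, -0.001]
ft_force: [0.1, 0.5, -7.9]
width: 0.0389
```

```bash
python3 st.py
```

```text
18.42 [ 0.4936 -0.2272  0.1003] ax [ 0.0011 -0.0016] f [ 0.09  0.54 -7.88] m [ 0.039  0.141 -0.025] 0.0389 j6 1.967 yaw 3.74 collar gap -0.0062
```

Request:
send_rows(increments=[[0,0,-0.0015,0,0,0,-0.3],[0,0,-0.0015,0,0,0,-0.3]])

```text
clock: 18.68
tcp_pos: [0.4943, -0.228, 0.1002]
tcp_rot: [0.001, -0.295, 0.956, -0.002]
ft_force: [-4.2, 3.5, 7.3]
width: 0.0387
```

```bash
python3 st.py
```

```text
18.68 [ 0.4943 -0.228   0.1002] ax [ 0.0022 -0.0031] f [-4.25  3.48  7.34] m [ 0.517  1.335 -0.046] 0.0387 j6 1.967 yaw 3.74 collar gap -0.0063
```

Request:
send_rows(increments=[[-0.0008,0.0008,-0.0008,0,0,0,-0.3],[0,0,-0.0005,0,0,0,0.1],[0,0,-0.0005,0,0,0,0.3],[0,0,0,0,0,0,0.6],[0,0,0,0,0,0,0.6]])

```text
clock: 19.3
tcp_pos: [0.4961, -0.2286, 0.1008]
tcp_rot: [0.003, -0.295, 0.956, -0.004]
ft_force: [0.6, -0.4, -0.6]
width: 0.0663
```

```bash
python3 st.py; python3 - <<'E'
from h import *
f=ctrl.grab_frame("side"); save(f,"side13.png",(220,110,340,240),4.5)
E
```

```text
19.3 [ 0.4961 -0.2286  0.1008] ax [ 0.0085 -0.0067] f [ 0.65 -0.37 -0.59] m [ 0.068  0.124 -0.042] 0.0663 j6 1.968 yaw 3.74 collar gap -0.0057
```

View pics/side13.png

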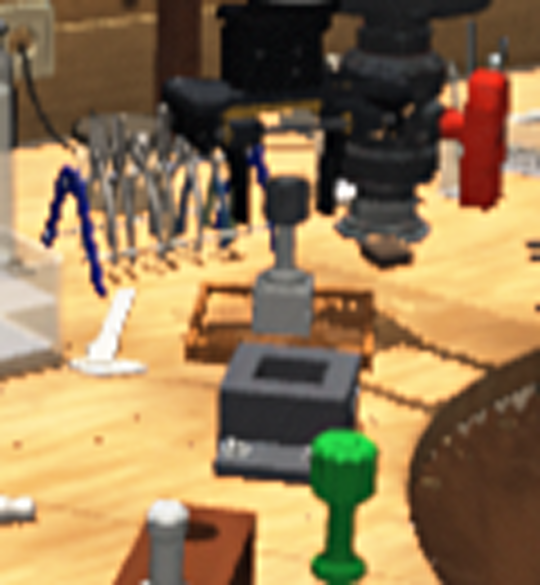

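Released and the die is standing. I'll lift straight up and clear.

Request:
send_rows(increments=[[0,0,0.015,0,0,0,0.6],[0,0,0.03,0,0,0,0.6],[0,0,0.04,0,0,0,0.6],[0,0,0.04,0,0,0,0.6],[0,0,0,0,0,0,0.6]])

```text
clock: 19.98
tcp_pos: [0.4961, -0.2285, 0.2338]
tcp_rot: [0.004, -0.295, 0.956, -0.005]
ft_force: [-0.2, -0.1, 0.5]
width: 0.0694
```

Request:
send_rows(increments=[[0,0.04,0,0,0,0,0.6],[0,0.04,0,0,0,0,0.6],[0,0.04,0,0,0,0,0.6],[0,0,0,0,0,0,0.6]])

```text
clock: 20.48
tcp_pos: [0.4953, -0.1059, 0.2347]
tcp_rot: [0.004, -0.294, 0.956, -0.006]
ft_force: [0.1, -0.7, 1.0]
width: 0.0697
```

```bash
python3 st.py; python3 - <<'E'
from h import *
f=ctrl.grab_frame("side"); save(f,"side14.png",(220,110,340,240),4.5)
f=ctrl.grab_frame("top"); save(f,"top14.png")
f=ctrl.grab_frame("wrist"); save(f,"wrist14.png")
E
```

```text
20.48 [ 0.4953 -0.1059  0.2347] ax [ 0.0116 -0.0083] f [ 0.06 -0.74  1.02] m [0.011 0.142 0.009] 0.0697 j6 2.182 yaw 3.738 collar gap 0.1282
```

View pics/side14.png

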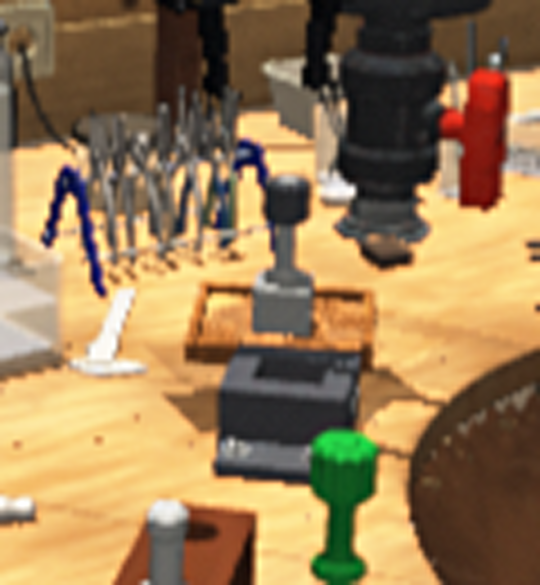

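View pics/top14.png

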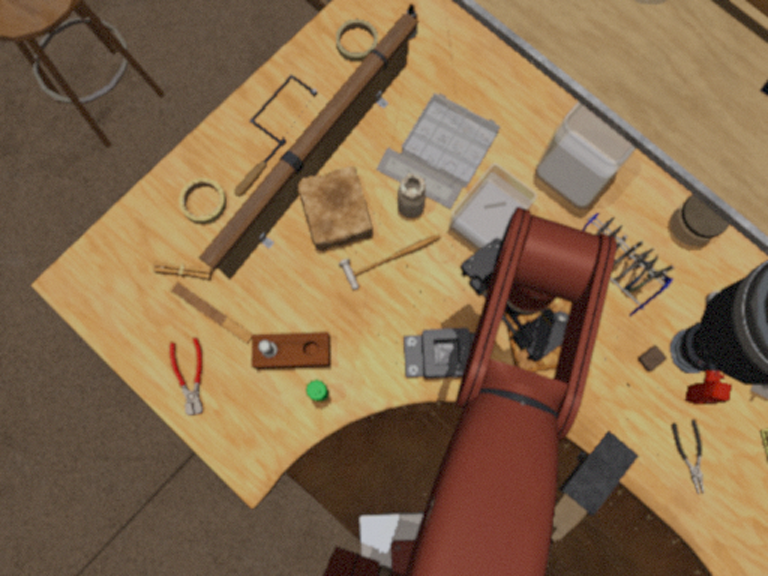

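View pics/wrist14.png

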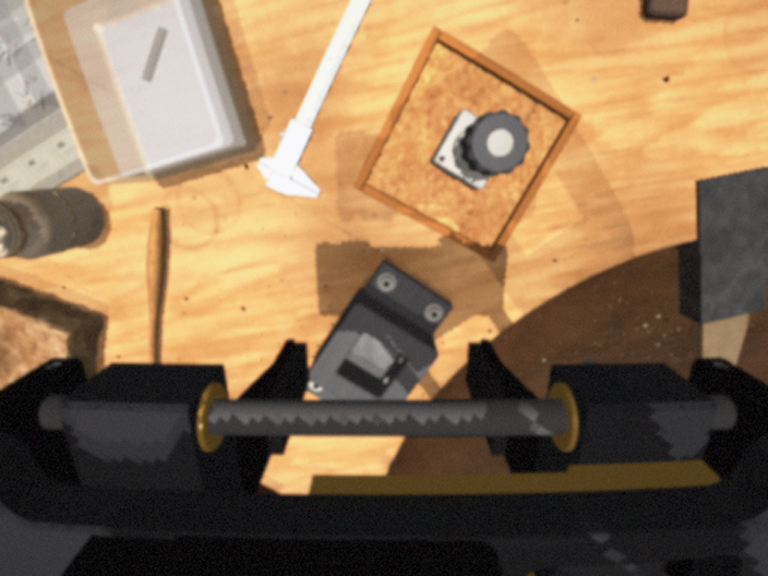

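```bash
python3 -c "
from workcell import ctrl
print(ctrl.job_done())"
```

```text
the job is handed in; nothing more can be done
None
```

The die is out of the bolster and standing upright near the middle of the cork-floored tray, with the puller still screwed in. I handed the job in at about 20.6 s, with the arm clear of everything.

**What I did:**
- **Grip:** I took the dark-knobbed puller from the stand, gripping it twice at right angles so it sat centred in the jaws.
- **Threading:** I let it down into the die and felt the threads meet with the collar about 12.5 mm above the die's top. I then turned it clockwise until the collar stopped descending, with the gap reading about 0 and the torque rising to 1.6 N m.
- **Drawing:** The die came straight up at about 13 N. I set it on the cork, released it and lifted clear.

**Last checks:**
- **Pictures:** The side and wrist pictures after release show the die upright in the tray with the puller in it, and the bolster's pocket empty. The stand with its drift, the green look-alike and the bystanders I could see look unmoved.
- **Collar:** I judged it home from the height, the torque and the side picture; there was no closer check.
- **Pose readings:** These scattered by about 0.5–1 mm, so I centred the puller on the hole from the wrist pictures and the contact forces.
- **First contact:** The first try at meeting the threads came in about 2 mm off-centre, with a side force of about 7 N. I backed off and re-centred.
- **Lowering:** An idle row eased the die back off the cork by under 1 mm, so I pressed it down again before opening the jaws.

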